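# Feel the free play of an antenna rotator on the radio bench

## Task

Check the free play of the larger antenna rotator: by the peg on its arm, swing the arm gently anticlockwise (seen from above) until the toothed ring under it resists, then back clockwise until the ring resists again. Do not drag the ring more than 15 degrees from where it stood, leave the arm standing halfway between the two points where you felt resistance, let go, and leave the small rotator alone.

Things in the scene. Friction and masses are not known exactly. Their poses are not given: they have to be found in the camera images.
- crossarm_peg (a point): Centre of the top of the upright steel peg (20 mm across, 50 mm tall) near the end of the larger rotator's arm, 186 mm above the bench. x points outward along the arm, z up; the rotator's upright axis lies 120 mm back along -x. The arm is a dark steel bar 18 mm wide, 12 mm thick; its upper face is 50 mm below the peg's top. Below it is an aluminium bell housing 150 mm across, fixed.
- crossarm (a joint): Angle (rad) of that arm relative to the toothed ring under it, growing anticlockwise from above; zero means nothing special. The arm swings freely (0.5 N at the peg) and stays where left, over a free play of 35 to 50 degrees whose ends you must find; at either end it takes the ring along, needing about 13 N at the peg. It starts 10 degrees or more from either end.
- ring_bolt (a point): Centre of the top of the dark bolt head (16 mm across, 7 mm tall) on the toothed steel ring (136 mm across) between the larger rotator's housing and arm, 55 mm from the axis: it shows whether the ring turns. The ring is stiff to turn and stays where it is left.
- small_peg (a point): Centre of the top of the peg (14 mm across, 35 mm tall, its top 142 mm above the bench) on the small rotator's arm, 80 mm from that rotator's axis. Built like the larger one but 97 mm across and 75 mm tall at the housing; not to be moved.

How it is judged:
On the way, in this order (a step that is already met when the one before it is completed fails the run):
1. the arm is swung anticlockwise to the end of its free play (within 4 degrees) (value of joint crossarm above 0.43 rad), for 0.1 s.
2. the arm is swung back clockwise to the other end of its free play (within 4 degrees) (value of joint crossarm below -0.15 rad), for 0.1 s.
At the end, for the whole second after the job is handed in: The arm is at rest within 10 degrees of the middle of its free play, the toothed ring within 15 degrees (14.5 mm at its bolt) of where it began, and the small rotator's peg within 15 mm of where it began (value of joint crossarm between -0.035 and 0.315 rad and velocity of joint crossarm between -0.05 and 0.05 rad/s and distance of ring_bolt from where it was at the start of the episode below 0.0145 m and distance of small_peg from where it was at the start of the episode below 0.015 m); the robot touches nothing.
It fails at once if the toothed ring is dragged more than 15 degrees (14.5 mm at its bolt) (distance of ring_bolt from where it was at the start of the episode above 0.0145 m).
It fails at once if the small rotator's arm is moved by more than 15 mm (distance of small_peg from where it was at the start of the episode above 0.015 m).
It also fails if it takes over 58 s, if anything falls off the work surface, if the arm or the gripper's body presses on something with over 40 N, if the wrist force passes 120 N, or if a joint passes its speed limit or range.

## Robot

A 6-joint arm with a two-finger parallel gripper is mounted at the origin on the work surface. World frame = base frame: x ahead of the robot, y to its left, z up, the work surface at z = 0. Lengths are in m, angles in rad, forces in N, time in s.
With the tool pointing down it reaches from about 0.275 to 0.775 m from the base axis. Payload 14.6 kg.
Tool frame: the origin (TCP) lies midway between the tips of the shut fingers; the grasp point (between the pads) lies 19 mm behind it; z points along the fingers, y is the line along which they close (so a half turn about z gives the same grasp; the last joint's range is limited). The gripper opens to 85 mm and grips with 20 to 120 N. Pads are 22 mm wide; open, the fingers measure 114 mm over their backs; the gripper's body (76 mm by 85 mm) begins 54 mm behind the grasp point. The pads swing forward as they close: fully open they stand 13 mm farther back than shut.
Start: joints at [-0.155, 0.263, -0.048, 1.259, 0, 1.415], TCP at [0.525, -0, 0.231] pointing down, gripper open.
Joint ranges: [-2.65, 2.65], [-0.89, 1.7], [-1.18, 1.37], [-2.13, 2.11], [-1.35, 1.29], [-3.14, 3.14]. Speed limits (rad/s): [1.89, 1.89, 2.57, 2.79, 3.14, 3.14].

## Interface

Orientations are given as a rotation vector (axis times angle).
In Python, from station import read_state, eyes, sign_off gives the robot as it stands. The module is installed in compiled form; this text tells all that it offers.
- The arm moves only by the tool step_arm, never from a script. Its argument "deltas" is a list of rows, each a list of 3 entries, a list of its own where there are three numbers: the opening in per cent of the stroke, from 0 (shut) to 100 (fully open), then the shift along the tool's x, y, z in mm, then the turn, a rotation vector about the tool's x, y, z in rad. In form: [[claw, [x, y, z], [ax, ay, az]], ...]. A call has 1 to 12 rows; each row is the pose to reach, as a shift and turn from the pose commanded when the call began, along the tool's axes at that moment; what a row does not reach only later rows make up. A row lasts 1/10 s, in which the tool goes at most 50 mm and 8.59 degrees, less where a joint would pass 70% of its speed; a pose out of reach is approached as far as the arm can. A call with a gripper value outside its range is refused whole. The fingers move at their own pace and stop on an object; "force" is the grip in N (left out, the last holds). Time passes only in rows, so rows that repeat a pose let the fingers close. It gives the time, the measured TCP pose, the force, the opening and the grip force at its end, in the units of the state.
- read_state(): the state, without advancing time (a new reading comes with each control period).
- eyes.grab_frame(name): name is "scene" or "side" or "wrist"; returns a dict with "image" (384x512x3 uint8, blue, green, red), "K" (3x3 intrinsics, pixels), "position" and "rotation" of the camera in the world. Camera axes: x right, y down, z forward; pixel columns grow to the right and rows downward; lengths in m; the calibration is good to about 2 mm. A picture is of the moment at which its call begins. There is no depth.
- sign_off(): hands the job in; it is judged then, once.
Trained networks look in the newest picture that a camera, given by its name, has taken for a name from the list of things; names that differ only in an ending like _2 or _b are one class to them, and where a whole thing is asked for, a point or a joint stands for the part that bears it (a point fixed in the world has none). Each returns a list of dicts, best first, with "conf" (0 to 1); they miss things now and then, are a little off and sometimes report something else, mostly with a low value. They report only what shows in the picture. A call takes as long as a camera call.
- eyes.spot_in(camera, label): "location" ([row, column] in pixels, amid what is visible of it).
The state is a dict: "clock": time; "qpos": joint angles; "qd": joint speeds; "joint_efforts": joint torques, N m; "position": TCP position; "tcp_rot": TCP orientation; "contact_force": force on the tool from outside, world axes, zero at the start; "moment": the same for the moment, N m; "width": finger opening in m; "grasp_force": force on a finger pad.
Only numpy, scipy, OpenCV 4.12 (cv2) and the standard library are available. Lean on these libraries where they do the work, as an engineer would, in place of code of your own. Each camera call takes 0.05 s, during which the arm holds its last target. There are 200 camera calls.

## Working session

There is one attempt and no reset: what is moved stays moved. The work goes in short steps, Python scripts to look and compute and a tool call to move; the robot and the scene stay as the last step left them, time stands still between calls to the robot, and variables do not carry over. Pictures are saved under pics/ and viewed, at most 10 in all, crops included, and the job is handed in when it is done.

Besides the shell and the picture viewer there is one more tool, called after "Emit:" as name([rows], argument=value, ...), one row to a line, values as JSON. step_arm: Moves the arm, as the interface text tells. Its arguments: {"type":"object","properties":{"deltas":{"type":"array"},"force":{"type":"number"}},"required":["deltas"]}

```bash
mkdir -p pics
cat > h.py <<'E'
import numpy as np, cv2
from station import read_state, eyes, sign_off
from scipy.spatial.transform import Rotation as R
def ray(f,px,z):
    d=np.array(f["rotation"])@np.linalg.inv(np.array(f["K"]))@np.array([px[1],px[0],1.])
    p=np.array(f["position"]); return p+d*(z-p[2])/d[2]
def proj(f,P):
    c=np.array(f["rotation"]).T@(np.array(P)-np.array(f["position"])); u=np.array(f["K"])@c; return u[:2]/u[2]
Z=dict(crossarm_peg=.186,ring_bolt=.13,small_peg=.142)
E
python3 - <<'E'
from h import *
ims=[]
for c in("scene","side"):
    f=eyes.grab_frame(c); im=np.array(f["image"]).copy(); ims.append(im)
    print(c,np.round(f["position"],3))
    for n in Z:
        for d in eyes.spot_in(c,n)[:2]: print(n,np.round(d["location"],1),round(d["conf"],2),np.round(ray(f,d["location"],Z[n]),3))
cv2.imwrite("pics/a.png",cv2.resize(np.vstack(ims),None,fx=.78,fy=.78) if 0 else ims[0]); cv2.imwrite("pics/b.png",ims[1])
s=read_state(); print(s["clock"],s["position"],s["tcp_rot"],R.from_rotvec(s["tcp_rot"]).as_matrix().round(3))
E
```

```text
scene [1.019 0.35  0.609]Traceback (most recent call last):
  File "<stdin>", line 7, in <module>
  File "h.py", line 6, in ray
    p=np.array(f["position"]); return p+d*(z-p[2])/d[2]
                                                   ~^^^
IndexError: invalid index to scalar variable.
```

```bash
sed -i 's/np.array(f\["rotation"\])/rm(f)/g' h.py
cat >> h.py <<'E'
def rm(f):
    r=np.array(f["rotation"]); return r if r.ndim==2 else R.from_rotvec(r).as_matrix()
E
python3 - <<'E'
from h import *
for c,o in(("scene","a"),("side","b")):
    f=eyes.grab_frame(c); cv2.imwrite(f"pics/{o}.png",np.array(f["image"]))
    print(c,np.round(f["position"],3),np.round(rm(f)[:,2],2))
    for n in Z:
        for d in eyes.spot_in(c,n)[:2]: print(n,np.round(d["location"],1),round(d["conf"],2),np.round(ray(f,d["location"],Z[n]),3))
s=read_state(); print(s["clock"],s["position"],s["tcp_rot"],R.from_rotvec(s["tcp_rot"]).as_matrix().round(3))
E
```

```text
scene [1.019 0.35  0.609] [-0.66 -0.49 -0.58]
crossarm_peg [187.1 178.9] 0.84 [ 0.625 -0.151  0.186]
ring_bolt [185.  190.3] 0.98 [ 0.552 -0.202  0.13 ]
small_peg [262.2 367. ] 0.6 [0.563 0.225 0.142]
side [0.438 0.448 0.652] [ 0.21 -0.66 -0.72]
crossarm_peg [146.9 296.5] 0.44 [ 0.532 -0.133  0.186]
ring_bolt [158.2 294.4] 0.82 [ 0.539 -0.161  0.13 ]
small_peg [314.3 251.7] 0.69 [0.514 0.227 0.142]
0.5 [ 5.24981249e-01 -2.18488762e-05  2.31244202e-01] [-2.22145942e+00 -2.22132136e+00  7.87365113e-05] [[ 0.  1. -0.]
 [ 1. -0.  0.]
 [ 0. -0. -1.]]
```

View pics/a.png

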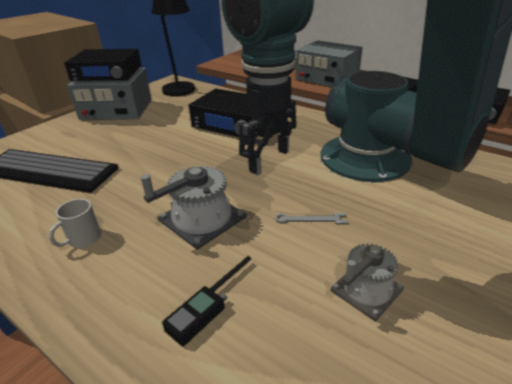

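View pics/b.png

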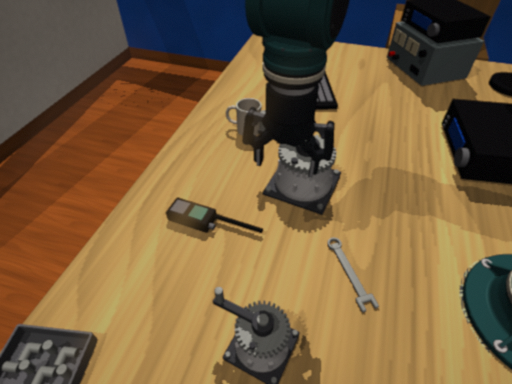

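Run:
```python
from h import *
f=eyes.grab_frame("scene"); im=np.array(f["image"])
cv2.imwrite("pics/c.png",cv2.resize(im[155:255,130:260],None,fx=6,fy=6,interpolation=cv2.INTER_CUBIC))
print(ray(f,(179,147),.186),ray(f,(170,197),.145))
g=eyes.grab_frame("side"); print(ray(g,(292,219),.142))
```

```text
[ 0.64150308 -0.22823857  0.186     ] [ 0.51355963 -0.21600687  0.145     ]
[0.57534257 0.2082442  0.142     ]
```

View pics/c.png

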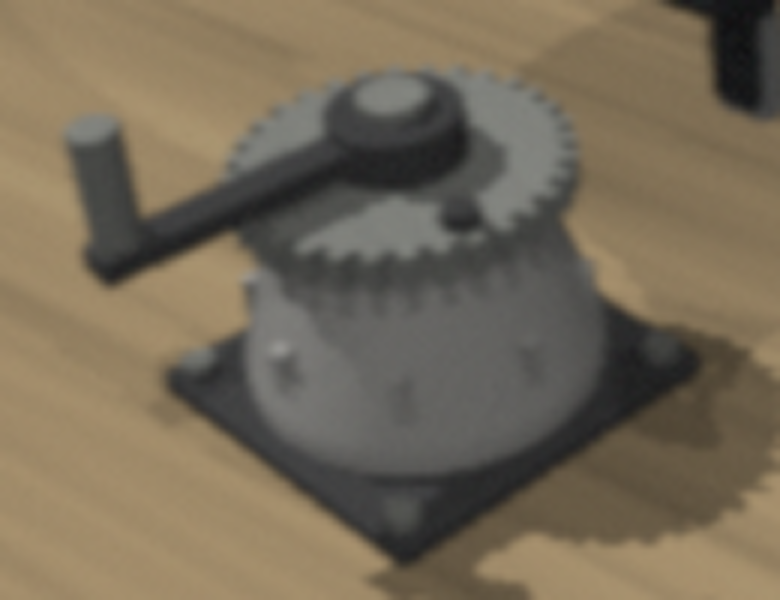

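Run:
```python
from h import *
f=eyes.grab_frame("scene")
p=ray(f,(176.7,145.5),.186)
for z in(.14,.145,.15,.155,.16):
    h=ray(f,(170.8,195.8),z); d=p-h; print(z,h.round(4),np.hypot(*d[:2]).round(4),np.degrees(np.arctan2(d[1],d[0])).round(1))
print(p)
for z in(.115,.12,.125,.13): print(ray(f,(190.3,206.8),z).round(4))
```

```text
0.14 [ 0.5123 -0.222   0.14  ] 0.1262 -7.2
0.145 [ 0.5177 -0.2159  0.145 ] 0.1218 -10.4
0.15 [ 0.5231 -0.2098  0.15  ] 0.1178 -13.7
0.155 [ 0.5285 -0.2037  0.155 ] 0.1142 -17.4
0.16 [ 0.5339 -0.1976  0.16  ] 0.1111 -21.2
[ 0.63746602 -0.23778262  0.186     ]
[ 0.5321 -0.1723  0.115 ]
[ 0.537 -0.167  0.12 ]
[ 0.542  -0.1617  0.125 ]
[ 0.5469 -0.1564  0.13  ]
```

Emit:
step_arm([
  [100,[-238,112,0],[0,0,-1.36]],
  [100,[-238,112,0],[0,0,-1.36]],
  [100,[-238,112,0],[0,0,-1.36]],
  [100,[-238,112,0],[0,0,-1.36]],
  [100,[-238,112,0],[0,0,-1.36]],
  [100,[-238,112,0],[0,0,-1.36]],
  [100,[-238,112,0],[0,0,-1.36]],
  [100,[-238,112,0],[0,0,-1.36]],
  [100,[-238,112,0],[0,0,-1.36]],
  [100,[-238,112,0],[0,0,-1.36]],
  [100,[-238,112,0],[0,0,-1.36]],
  [100,[-238,112,0],[0,0,-1.36]],
])

```text
clock: 1.85
position: [0.637, -0.2379, 0.2313]
tcp_rot: [-0.336, -3.124, -0.0]
contact_force: [-0.6, 0.2, 0.1]
width: 0.0855
grasp_force: 0.0
```

Run:
```python
from h import *
f=eyes.grab_frame("wrist"); im=np.array(f["image"]).copy()
s=read_state(); print(s["clock"],s["position"],np.round(s["qpos"],2),R.from_rotvec(s["tcp_rot"]).as_matrix().round(3),s["contact_force"])
print(proj(f,(.6375,-.238,.186)),proj(f,(.519,-.214,.146)))
for n in Z:
    for d in eyes.spot_in("wrist",n)[:2]: print(n,np.round(d["location"],1),round(d["conf"],2),np.round(ray(f,d["location"],Z[n]),3))
cv2.imwrite("pics/w1.png",im)
```

```text
1.9 [ 0.63700525 -0.23792526  0.2313143 ] [-0.48  0.55  0.41  1.43  0.   -0.26] [[-0.977  0.212  0.   ]
 [ 0.212  0.977 -0.   ]
 [-0.     0.    -1.   ]] [-0.51773414 -0.50264045  0.8055669 ]
[253.946232   217.61532875] [251.4001224   20.56094673]
ring_bolt [ 58.  246.5] 0.75 [ 0.539 -0.222  0.13 ]
```

View pics/w1.png

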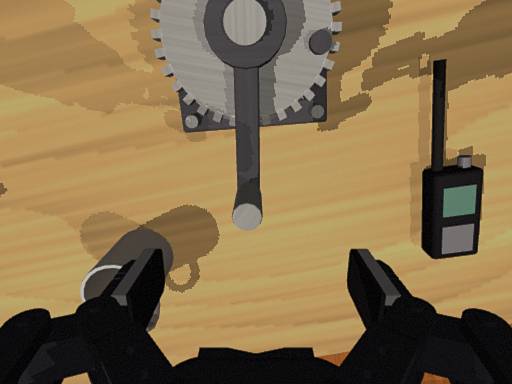

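Emit:
step_arm([
  [100,[0,-4,40],[0,0,0]],
  [100,[0,-4,81],[0,0,0]],
  [60,[0,-4,81],[0,0,0]],
  [32,[0,-4,81],[0,0,0]],
  [32,[0,-4,81],[0,0,0]],
  [32,[0,-4,81],[0,0,0]],
  [32,[0,-4,81],[0,0,0]],
  [32,[0,-4,81],[0,0,0]],
], force=20)

```text
clock: 2.85
position: [0.6365, -0.242, 0.151]
tcp_rot: [0.33, 3.123, -0.001]
contact_force: [-0.2, -0.4, 0.5]
width: 0.0273
grasp_force: 0.0
```

Run:
```python
from h import *
f=eyes.grab_frame("wrist"); im=np.array(f["image"]).copy()
s=read_state(); print(s["clock"],s["position"],s["contact_force"],s["width"])
cv2.imwrite("pics/w2.png",im)
C=np.array([.518,-.218]); 
T=s["position"]; Rm=R.from_rotvec(s["tcp_rot"]).as_matrix()
p0=np.array(T[:2]); phi0=np.arctan2(*(p0-C)[::-1]); r=.12
print(np.degrees(phi0),np.hypot(*(p0-C)))
for dd in range(-60,61,4):
    a=phi0+np.radians(dd); w=np.r_[C+r*np.array([np.cos(a),np.sin(a)]),T[2]]-np.array(T)
    print(dd,(Rm.T@w*1000).round(1)[:2],round(-np.radians(dd),3))
```

```text
2.9 [ 0.63634756 -0.24202294  0.15078698] [-0.06134326  1.20084336 -0.63058878] 0.0273254584782713
-11.474361614882262 0.12076111524776095
-60 [  59.7 -104.6] 1.047
-56 [  52.6 -100. ] 0.977
-52 [ 45.9 -95. ] 0.908
-48 [ 39.5 -89.6] 0.838
-44 [ 33.6 -83.7] 0.768
-40 [ 28.  -77.4] 0.698
-36 [ 22.9 -70.8] 0.628
-32 [ 18.3 -63.8] 0.559
-28 [ 14.2 -56.5] 0.489
-24 [ 10.6 -48.9] 0.419
-20 [  7.6 -41.1] 0.349
-16 [  5.1 -33.1] 0.279
-12 [  3.1 -25. ] 0.209
-8 [  1.8 -16.7] 0.14
-4 [ 1.  -8.4] 0.07
0 [ 0.8 -0. ] -0.0
4 [1.1 8.4] -0.07
8 [ 2.1 16.7] -0.14
12 [ 3.6 24.9] -0.209
16 [ 5.8 33. ] -0.279
20 [ 8.4 41. ] -0.349
24 [11.6 48.7] -0.419
28 [15.4 56.2] -0.489
32 [19.7 63.4] -0.559
36 [24.4 70.3] -0.628
40 [29.6 76.8] -0.698
44 [35.3 83. ] -0.768
48 [41.4 88.7] -0.838
52 [47.9 94.1] -0.908
56 [54.7 98.9] -0.977
60 [ 61.9 103.3] -1.047
```

View pics/w2.png

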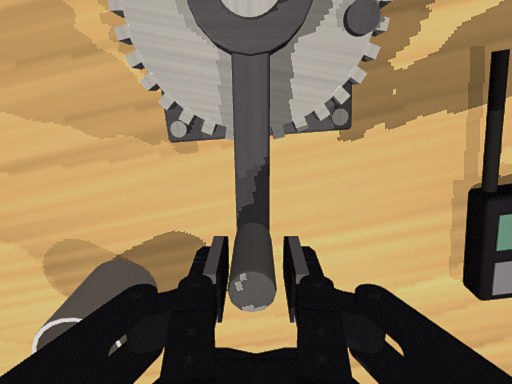

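Emit:
step_arm([
  [32,[0.1,4.2,0],[0,0,-0.035]],
  [32,[0.3,8.4,0],[0,0,-0.07]],
  [32,[0.7,12.5,0],[0,0,-0.105]],
  [32,[1.2,16.7,0],[0,0,-0.14]],
  [32,[1.8,20.8,0],[0,0,-0.175]],
])

```text
clock: 3.4
position: [0.6388, -0.2207, 0.1502]
tcp_rot: [-0.051, -3.141, -0.0]
contact_force: [-1.0, 0.7, 0.5]
width: 0.0276
grasp_force: 0.2
```

Emit:
step_arm([
  [32,[0,2.1,0],[0,0,-0.017]],
  [32,[0.1,4.2,0],[0,0,-0.035]],
  [32,[0.2,6.3,0],[0,0,-0.052]],
])

```text
clock: 3.7
position: [0.6388, -0.2148, 0.1503]
tcp_rot: [0.027, -3.141, 0.0]
contact_force: [0.1, -0.5, -0.7]
width: 0.0274
grasp_force: 0.2
```

Emit:
step_arm([
  [32,[0,2.1,0],[0,0,-0.017]],
  [32,[0.1,4.2,0],[0,0,-0.035]],
])

```text
clock: 3.9
position: [0.6386, -0.2106, 0.1503]
tcp_rot: [-0.082, 3.141, -0.0]
contact_force: [-0.4, -0.5, 0.3]
width: 0.0275
grasp_force: 0.2
```

Emit:
step_arm([
  [32,[0,2.1,0],[0,0,-0.017]],
  [32,[0.1,4.2,0],[0,0,-0.035]],
  [32,[0.1,4.2,0],[0,0,-0.035]],
])

```text
clock: 4.2
position: [0.6383, -0.2062, 0.1503]
tcp_rot: [-0.137, 3.138, 0.0]
contact_force: [0.4, 0.3, -0.2]
width: 0.0275
grasp_force: 0.0
```

Emit:
step_arm([
  [32,[0,2.1,0],[0,0,-0.017]],
  [32,[0.1,4.2,0],[0,0,-0.035]],
  [32,[0.1,4.2,0],[0,0,-0.035]],
])

```text
clock: 4.5
position: [0.6378, -0.202, 0.1503]
tcp_rot: [-0.192, 3.136, 0.0]
contact_force: [0.4, -0.9, 0.2]
width: 0.0273
grasp_force: 0.0
```

Emit:
step_arm([
  [32,[0,2.1,0],[0,0,-0.017]],
  [32,[0.1,4.2,0],[0,0,-0.035]],
  [32,[0.1,4.2,0],[0,0,-0.035]],
])

```text
clock: 4.8
position: [0.6373, -0.1995, 0.1503]
tcp_rot: [0.246, -3.132, 0.004]
contact_force: [-0.4, -9.5, -2.4]
width: 0.0271
grasp_force: 4.9
```

Emit:
step_arm([
  [32,[0,2.1,0],[0,0,-0.017]],
  [32,[0.1,4.2,0],[0,0,-0.035]],
  [32,[0.1,4.2,0],[0,0,-0.035]],
])

```text
clock: 5.1
position: [0.6366, -0.1956, 0.1503]
tcp_rot: [0.3, -3.127, 0.005]
contact_force: [0.4, -11.4, -2.7]
width: 0.0273
grasp_force: 5.6
```

Emit:
step_arm([
  [32,[0.1,-5.2,0],[0,0,0.044]],
  [32,[0.5,-10.5,0],[0,0,0.087]],
  [32,[1.0,-15.7,0],[0,0,0.131]],
  [32,[1.8,-20.8,0],[0,0,0.175]],
  [32,[2.8,-26.0,0],[0,0,0.218]],
  [32,[4.1,-31.1,0],[0,0,0.262]],
  [32,[5.6,-36.1,0],[0,0,0.305]],
  [32,[7.2,-41.0,0],[0,0,0.349]],
  [32,[9.1,-45.9,0],[0,0,0.393]],
  [32,[11.2,-50.7,0],[0,0,0.436]],
  [32,[13.6,-55.4,0],[0,0,0.48]],
  [32,[16.1,-60.0,0],[0,0,0.524]],
])

```text
clock: 6.3
position: [0.6321, -0.2561, 0.1503]
tcp_rot: [0.522, 3.098, 0.0]
contact_force: [0.8, 0.2, 0.4]
width: 0.0272
grasp_force: 0.3
```

Emit:
step_arm([
  [32,[0,-2.1,0],[0,0,0.017]],
  [32,[0.1,-4.2,0],[0,0,0.035]],
  [32,[0.2,-6.3,0],[0,0,0.052]],
  [32,[0.2,-6.3,0],[0,0,0.052]],
])

```text
clock: 6.7
position: [0.6297, -0.262, 0.1503]
tcp_rot: [-0.601, -3.083, 0.0]
contact_force: [0.8, 0.3, 1.2]
width: 0.0273
grasp_force: 0.0
```

Emit:
step_arm([
  [32,[0,-2.1,0],[0,0,0.017]],
  [32,[0.1,-4.2,0],[0,0,0.035]],
  [32,[0.1,-4.2,0],[0,0,0.035]],
])

```text
clock: 7.0
position: [0.6281, -0.266, 0.1503]
tcp_rot: [-0.656, -3.072, 0.0]
contact_force: [-0.7, 0.2, 0.2]
width: 0.027
grasp_force: 0.0
```

Emit:
step_arm([
  [32,[0,-2.1,0],[0,0,0.017]],
  [32,[0.1,-4.2,0],[0,0,0.035]],
  [32,[0.1,-4.2,0],[0,0,0.035]],
])

```text
clock: 7.3
position: [0.6262, -0.2698, 0.1503]
tcp_rot: [-0.71, -3.06, 0.0]
contact_force: [0.9, -0.4, 0.3]
width: 0.0271
grasp_force: 0.0
```

Emit:
step_arm([
  [32,[0,-2.1,0],[0,0,0.017]],
  [32,[0.1,-4.2,0],[0,0,0.035]],
  [32,[0.1,-4.2,0],[0,0,0.035]],
])

```text
clock: 7.6
position: [0.6243, -0.2735, 0.1503]
tcp_rot: [-0.764, -3.047, 0.0]
contact_force: [-0.4, -0.3, 0.9]
width: 0.0273
grasp_force: 0.0
```

Emit:
step_arm([
  [32,[0,-2.1,0],[0,0,0.017]],
  [32,[0.1,-4.2,0],[0,0,0.035]],
  [32,[0.1,-4.2,0],[0,0,0.035]],
])

```text
clock: 7.9
position: [0.6222, -0.2772, 0.1503]
tcp_rot: [-0.817, -3.034, 0.0]
contact_force: [0.9, 0.9, 0.3]
width: 0.0271
grasp_force: 0.0
```

Emit:
step_arm([
  [32,[0,-2.1,0],[0,0,0.017]],
  [32,[0.1,-4.2,0],[0,0,0.035]],
  [32,[0.1,-4.2,0],[0,0,0.035]],
])

```text
clock: 8.2
position: [0.62, -0.2808, 0.1503]
tcp_rot: [-0.87, -3.019, 0.0]
contact_force: [0.6, 0.1, -0.1]
width: 0.0272
grasp_force: 0.0
```

Emit:
step_arm([
  [32,[0,-2.1,0],[0,0,0.017]],
  [32,[0.1,-4.2,0],[0,0,0.035]],
  [32,[0.1,-4.2,0],[0,0,0.035]],
])

```text
clock: 8.5
position: [0.6177, -0.2843, 0.1503]
tcp_rot: [-0.922, -3.003, 0.0]
contact_force: [-0.2, 1.1, 1.2]
width: 0.0273
grasp_force: 0.0
```

Emit:
step_arm([
  [32,[0,-2.1,0],[0,0,0.017]],
  [32,[0.1,-4.2,0],[0,0,0.035]],
  [32,[0.1,-4.2,0],[0,0,0.035]],
])

```text
clock: 8.8
position: [0.616, -0.2863, 0.1503]
tcp_rot: [0.973, 2.986, 0.004]
contact_force: [5.3, 8.9, -0.1]
width: 0.0276
grasp_force: 5.0
```

Emit:
step_arm([
  [32,[0,-2.1,0],[0,0,0.017]],
  [32,[0.1,-4.2,0],[0,0,0.035]],
  [32,[0.1,-4.2,0],[0,0,0.035]],
])

```text
clock: 9.1
position: [0.6138, -0.2895, 0.1503]
tcp_rot: [1.025, 2.968, 0.005]
contact_force: [7.5, 8.6, -0.9]
width: 0.027
grasp_force: 5.7
```

Emit:
step_arm([
  [32,[0.5,10.5,0],[0,0,-0.087]],
  [32,[1.0,15.7,0],[0,0,-0.131]],
  [32,[1.8,20.8,0],[0,0,-0.175]],
  [32,[2.8,26.0,0],[0,0,-0.218]],
  [32,[4.1,31.1,0],[0,0,-0.262]],
  [32,[5.6,36.1,0],[0,0,-0.305]],
  [32,[7.2,41.0,0],[0,0,-0.349]],
  [32,[8.7,44.9,0],[0,0,-0.384]],
  [32,[9.9,47.8,0],[0,0,-0.41]],
  [32,[10.8,49.8,0],[0,0,-0.428]],
  [32,[10.8,49.8,0],[0,0,-0.428]],
  [32,[9.4,46.5,0],[0,0,-0.398]],
])

```text
clock: 10.3
position: [0.6342, -0.2483, 0.1503]
tcp_rot: [0.42, 3.113, 0.0]
contact_force: [-0.1, 0.1, -0.3]
width: 0.0274
grasp_force: 0.0
```

Emit:
step_arm([
  [50,[0,0,0],[0,0,0]],
  [80,[0,0,0],[0,0,0]],
  [100,[0,0,0],[0,0,0]],
  [100,[0,0,0],[0,0,0]],
  [100,[0,0,0],[0,0,0]],
  [100,[0,0,-20],[0,0,0]],
  [100,[0,0,-50],[0,0,0]],
  [100,[0,0,-81],[0,0,0]],
  [100,[0,0,-81],[0,0,0]],
])

```text
clock: 11.2
position: [0.6353, -0.2489, 0.2354]
tcp_rot: [0.417, 3.108, -0.003]
contact_force: [-0.0, -0.3, -0.8]
width: 0.0852
grasp_force: 0.0
```

Run:
```python
from h import *
f=eyes.grab_frame("wrist"); im=np.array(f["image"]).copy()
s=read_state(); print(s["clock"],s["position"],s["contact_force"],s["width"])
cv2.imwrite("pics/w3.png",im)
Rm=rm(f); yaw=np.degrees(2*np.arctan2(s["tcp_rot"][0],s["tcp_rot"][1])); print(yaw)
```

```text
11.25 [ 0.63488489 -0.24872476  0.23308631] [ 0.59864612  1.15784424 -0.87673531] 0.08538695090829264
15.281020352982775
```

View pics/w3.png

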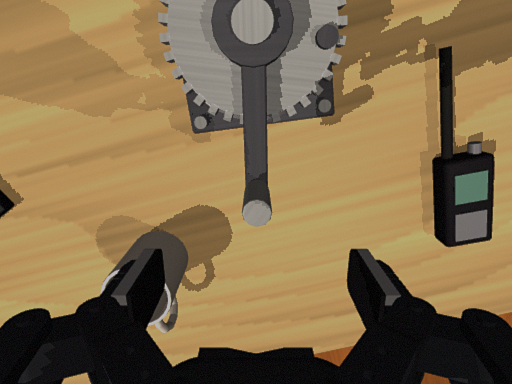

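```bash
python3 -c "
from h import *
print(sign_off())"
```

```text
the job is handed in; nothing more can be done
None
```

I swung the larger rotator's arm to both ends of its free play (resistance about 9–11 N at each, roughly 42–45° apart), left it about halfway, released it clear, and handed the job in. The toothed ring ended within about 1° of where it began, by my reading of the wrist picture, and I kept clear of the small rotator. Signing off did not return a verdict.

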